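# Sort gears upright into fitted slots

### The arm

A 6-joint arm with a two-finger parallel gripper is mounted at the origin on the work surface. World frame = base frame: x ahead of the robot, y to its left, z up, the work surface at z = 0. Lengths are in m, angles in rad, forces in N, time in s.
With the tool pointing down it reaches from about 0.25 to 0.775 m from the base axis. Payload 4 kg.
Tool frame: the origin (TCP) lies at the centre of the arm's flange, where the gripper is bolted on; the fingertips stand 199 mm ahead of it and the grasp point (between the pads) lies 180 mm ahead of it; x points along the fingers, z is the direction in which the jaws open and shut, and the axes are right-handed (so a half turn about x gives the same grasp; the last joint's range is limited). The gripper opens to 94 mm and grips with 3 to 60 N. Pads are 16 mm wide; open, the fingers measure 119 mm over their backs; the gripper's body (75 mm by 177 mm) begins 78 mm behind the grasp point.
Start: joints at [-1.22, 0.087, 1.371, -0, 1.684, -0.103], TCP at [0.241, -0.494, 0.405] pointing down, gripper open.
Joint ranges: [-3.1, 3.1], [-0.76, 2.03], [0.27, 2.55], [-1.08, 4.22], [0.17, 2.65], [-2.57, 2.57]. Speed limits (rad/s): [2.79, 2.79, 3.14, 3.14, 3.14, 3.14].

### API

Orientations are given as a 3x3 rotation matrix whose columns are the frame's x, y, z axes.
In Python, from rig import ctrl gives the robot as it stands.
- The arm moves only by the tool step_arm, never from a script. Its argument "moves" is a list of rows, each a list of 5 numbers: the finger opening in cm, from 0 to 9.4, then the shift along the tool's x, y, z in cm, then the turn about the tool's x in rad. In form: [[claw, tx, ty, tz, spin], ...]. A call has 1 to 10 rows; each row is the pose to reach, as a shift and turn from the pose measured when the call began, along the tool's axes at that moment; what a row does not reach only later rows make up. A row lasts 1/8 s, in which the tool goes at most 62.5 mm and 10.7 degrees, less where a joint would pass 70% of its speed; a pose out of reach is approached as far as the arm can. A call with a gripper value outside its range is refused whole. The fingers move at their own pace and stop on an object; the grip force is fixed at half the most. Time passes only in rows, so rows that repeat a pose let the fingers close. It gives the time, the measured TCP pose, the force and the opening at its end, in the units of the state.
- ctrl.get_state(): the state, without advancing time (a new reading comes with each control period).
- ctrl.camera(name): name is "scene" or "top" or "wrist"; returns a dict with "pixels" (384x512x3 uint8, blue, green, red), "K" (3x3 intrinsics, pixels), "rvec" (rotation vector, rad) and "tvec" (3), from world to camera coordinates, as OpenCV has them. Camera axes: x right, y down, z forward; pixel columns grow to the right and rows downward; lengths in m; the calibration is good to about 2 mm. The wrist camera is an equidistant fisheye: a pixel r from the principal point sees the ray r / f radians off the axis. A picture is of the moment at which its call begins. There is no depth.
- ctrl.hand_in(): hands the job in, once; it reports no verdict.
Trained networks look in a picture, given as the dict that the camera call returned (one of the last four; its "shot" number tells which), for a name from the list of things; names that differ only in an ending like _2 or _b are one class to them, and where a whole thing is asked for, a point or a joint stands for the part that bears it (a point fixed in the world has none). Each returns a list of dicts, best first, with "confidence" (0 to 1); they miss things now and then, are a little off and sometimes report something else, mostly with a low value. They report only what shows in the picture. A call takes as long as a camera call. They do not tell look-alikes from the thing itself.
- ctrl.search_frame(target, picture): "xyz" ([x, y, z] in m, in world coordinates, good to about 4 mm: the middle of the surface that is visible of it).
- ctrl.outline_of(target, picture): "pixels" (384x512 bool, what is visible of it).
- ctrl.landmark_of(target, picture): "xyz" ([x, y, z] in m, in world coordinates, good to about 4 mm: a listed point, or the origin of a listed thing).
The state is a dict: "t": time; "joints": joint angles; "qd": joint speeds; "joint_torque": joint torques, N m; "tcp_pos": TCP position; "orientation": TCP orientation; "ft_force": force on the tool from outside, world axes, zero at the start; "ft_torque": the same for the moment, N m; "grip_width": finger opening in m.
Only numpy, scipy, OpenCV 4.12 (cv2) and the standard library are available. Lean on these libraries where they do the work, as an engineer would, in place of code of your own. Each camera call takes 0.05 s, during which the arm holds its last target.

### The job

Stand each of the three steel gears upright and fully home in the wooden single-slot stand that fits it: the fewest-toothed (smallest) gear in the stand with the shortest slot, the middle one in the middle stand, the most-toothed (largest) in the one with the longest slot. The smallest was put back wrongly and now sits in the middle gear's stand; the other two wait in the two-slot rack. Lower them in rather than dropping them, never let one topple, and leave the can, the two black shakers and the tape roll where they are.

Things in the scene. Friction and masses are not known exactly. Their poses are not given: they have to be found in the camera images.
- gear_small: The smallest of three plain steel spur gears: 14 teeth, 40 mm across the tooth tips, 10 mm thick, about 80 g, flat faces (hub flush). It stands on edge, so its top is 20 mm above its origin. Origin at its centre (half-way through its thickness); its y axis is the axle axis (horizontal while it stands), x and z lie in its plane and turn as it rolls. Starts standing in stand_medium, not always in the middle of its slot.
- gear_medium: The middle of three plain steel spur gears: 20 teeth, 55 mm across the tooth tips, 10 mm thick, about 150 g, flat faces (hub flush). It stands on edge, so its top is 27.5 mm above its origin. Origin at its centre (half-way through its thickness); its y axis is the axle axis (horizontal while it stands), x and z lie in its plane and turn as it rolls. Starts standing in one of the two slots of the rack.
- gear_large: The largest of three plain steel spur gears: 26 teeth, 70 mm across the tooth tips, 10 mm thick, about 250 g, flat faces (hub flush). It stands on edge, so its top is 35 mm above its origin. Origin at its centre (half-way through its thickness); its y axis is the axle axis (horizontal while it stands), x and z lie in its plane and turn as it rolls. Starts standing in the other slot of the rack.
- stand_small: Fixed plain wooden block with one upright slot for the smallest gear: block 64 x 36 mm, 24 mm high. The slot runs along the block's x axis in its middle: 44 mm long, 12 mm wide, floor 6 mm above the table, the top 5 mm of the long sides flared to a 20 mm wide mouth. Fully home, the smallest gear's centre is 26 mm above the table, its axle along the block's y axis. Origin at the centre of the block's underside.
- stand_medium: Fixed plain wooden block with one upright slot for the middle gear: block 76 x 36 mm, 24 mm high. The slot runs along the block's x axis in its middle: 56 mm long, 12 mm wide, floor 6 mm above the table, the top 5 mm of the long sides flared to a 20 mm wide mouth. Fully home, the middle gear's centre is 33.5 mm above the table, its axle along the block's y axis. Origin at the centre of the block's underside.
- stand_large: Fixed plain wooden block with one upright slot for the largest gear: block 86 x 36 mm, 24 mm high. The slot runs along the block's x axis in its middle: 66 mm long, 12 mm wide, floor 6 mm above the table, the top 5 mm of the long sides flared to a 20 mm wide mouth. Fully home, the largest gear's centre is 41 mm above the table, its axle along the block's y axis. Origin at the centre of the block's underside.
- rack: Fixed wooden two-slot rack where gears wait: 90 mm along its x, 120 mm along its y, 24 mm high; its two slots run along its x axis at y = +42 and -42 mm, 70 mm long, 12 mm wide with the same flared mouth, floor 6 mm above the table. Origin at the centre of its underside.
- can: Bystander: upright plain aluminium can, 52 mm across, 110 mm high, loose, between the rack and the stands. Origin at the centre of its underside.
- shaker_near: Bystander: black tactile transducer, a 58 mm wide drum, 58 mm high, on an 84 mm wide flange 6 mm thick, loose, on the robot's side of the stands. Origin at the centre of its underside.
- shaker_far: Bystander: a second such black transducer, same sizes, beyond the stands. Origin at the centre of its underside.
- tape: Bystander: green roll of tape lying flat, 90 mm across, 24 mm high, loose, beyond the rack. Origin at the centre of its underside.
Things that resemble listed ones, but are neither listed nor needed, are in the scene too. What is shaped like the stand_small but blue or green is not meant.

How it is judged:
At the end, for the whole second after the job is handed in: Each gear stands released and at rest in its own stand: centre within 9 mm (horizontally) of the stand's centre, not more than 2.5 mm above its fully home height, and its axle within 0.22 rad of the stand's y axis (upright and in line with the slot) (horizontal distance between gear_small and stand_small below 0.009 m and z of gear_small in the frame of stand_small below 0.0285 m and angle between the y axis of gear_small and the y axis of stand_small, either way round below 0.22 rad and linear speed of each of gear_small, gear_medium, gear_large below 0.02 m/s and contact force between each of gear_small, gear_medium, gear_large and the fingers below 0.05 N and horizontal distance between gear_medium and stand_medium below 0.009 m and z of gear_medium in the frame of stand_medium below 0.036 m and angle between the y axis of gear_medium and the y axis of stand_medium, either way round below 0.22 rad and horizontal distance between gear_large and stand_large below 0.009 m and z of gear_large in the frame of stand_large below 0.0435 m and angle between the y axis of gear_large and the y axis of stand_large, either way round below 0.22 rad); the robot touches nothing.
It fails at once if a gear is laid flat or toppled (angle between any of gear_small, gear_medium, gear_large's own y axis and vertical below 0.6 rad or angle between any of gear_small, gear_medium, gear_large's own y axis and vertical above 2.54 rad).
It fails at once if a gear is dropped (falls freely by more than about 10 mm) ((linear speed of gear_small above 0.45 m/s and contact force between gear_small and the fingers below 0.05 N) or (linear speed of gear_medium above 0.45 m/s and contact force between gear_medium and the fingers below 0.05 N) or (linear speed of gear_large above 0.45 m/s and contact force between gear_large and the fingers below 0.05 N)).
It fails at once if the can, a shaker or the tape roll is pushed more than 30 mm (distance of any of can, shaker_near, shaker_far, tape from where it was at the start of the episode above 0.03 m).
It also fails if it takes over 72 s, if anything falls off the work surface, if the arm or the gripper's body presses on something with over 40 N, if the wrist force passes 120 N, or if a joint passes its speed limit or range.

## Working session

There is one attempt and no reset: what is moved stays moved. The work goes in short steps, Python scripts to look and compute and a tool call to move; the robot and the scene stay as the last step left them, time stands still between calls to the robot, and variables do not carry over. Pictures are saved under pics/ and viewed, and the job is handed in when it is done.

Besides the shell and the picture viewer there is one more tool, called by a JSON object that holds its "fn" and its "kwargs", one argument or row to a line. step_arm: Moves the arm, as the interface text tells. Its arguments: {"type":"object","properties":{"moves":{"type":"array","items":{"type":"array","items":{"type":"number"}}}},"required":["moves"]}

```bash
ls; mkdir -p pics
python3 - <<'E'
from rig import ctrl
import cv2,numpy as np
s=ctrl.get_state();print({k:np.round(v,3).tolist() for k,v in s.items()})
for n in ["scene","top"]:
    p=ctrl.camera(n);cv2.imwrite(f"pics/{n}0.png",p["pixels"]);print(n,p["K"],p["rvec"],p["tvec"])
    for t in ["gear_small","gear_medium","gear_large","stand_small","stand_medium","stand_large","rack","can","shaker_near","shaker_far","tape"]:
        print(t,[(np.round(d["xyz"],3).tolist(),round(d["confidence"],2)) for d in ctrl.landmark_of(t,p)])
E
```

```text
pics
{'t': 0.0, 'joints': [-1.22, 0.088, 1.372, -0.0, 1.684, -0.103], 'qd': [-0.001, -0.002, 0.0, -0.001, 0.0, 0.0], 'joint_torque': [-0.001, -34.018, -30.243, 0.072, 0.033, -0.0], 'tcp_pos': [0.241, -0.494, 0.404], 'orientation': [[-0.001, 0.899, 0.438], [0.002, 0.438, -0.899], [-1.0, 0.0, -0.002]], 'ft_force': [0.228, 0.718, -0.629], 'ft_torque': [0.009, 0.026, -0.054], 'grip_width': 0.094}
scene [[391.24267632   0.         257.87277087]
 [  0.         391.24267632 191.41125436]
 [  0.           0.           1.        ]] [ 2.1497703   1.20324986 -0.48073917] [-0.27832267 -0.29096645  1.24820667]
gear_small [([0.536, -0.298, 0.025], 0.68)]
gear_medium [([0.504, 0.144, 0.033], 0.72)]
gear_large [([0.479, 0.229, 0.047], 0.72)]
stand_small [([0.703, 0.035, -0.004], 0.66), ([0.588, -0.098, -0.004], 0.64)]
stand_medium [([0.537, -0.3, 0.001], 0.64)]
stand_large [([0.495, -0.211, 0.001], 0.7)]
rack [([0.495, 0.192, -0.001], 0.56), ([0.726, -0.144, -0.001], 0.16)]
can [([0.478, 0.039, 0.001], 0.91), ([0.722, 0.171, -0.002], 0.25)]
shaker_near [([0.364, -0.139, -0.0], 0.93)]
shaker_far [([0
[... 187 characters left out ...]
[  0.           0.           1.        ]] [ 2.19198432 -2.15435623  0.05430054] [-0.01584404  0.56434098  0.76312102]
gear_small [([0.54, -0.297, 0.027], 0.47)]
gear_medium [([0.501, 0.149, 0.033], 0.6)]
gear_large [([0.481, 0.231, 0.038], 0.88)]
stand_small [([0.59, -0.011, -0.001], 0.94), ([0.65, -0.277, 0.004], 0.72), ([0.586, -0.1, 0.003], 0.57), ([0.701, 0.038, -0.002], 0.55)]
stand_medium [([0.537, -0.303, -0.001], 0.67), ([0.72, 0.173, -0.002], 0.24)]
stand_large [([0.498, -0.206, 0.0], 0.68), ([0.718, 0.171, 0.001], 0.48)]
rack [([0.49, 0.19, 0.002], 0.79)]
can [([0.473, 0.038, -0.005], 0.9)]
shaker_near [([0.36, -0.144, 0.001], 0.69)]
shaker_far []
tape [([0.719, 0.174, 0.0], 0.89)]
```

View pics/scene0.png

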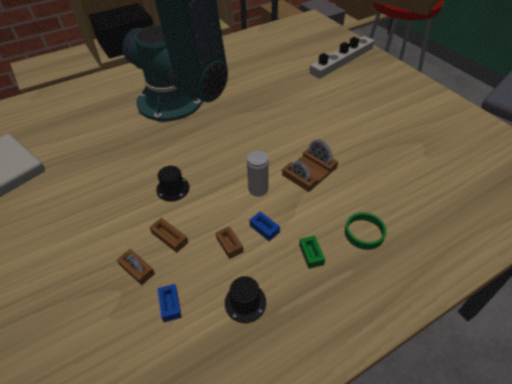

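View pics/top0.png

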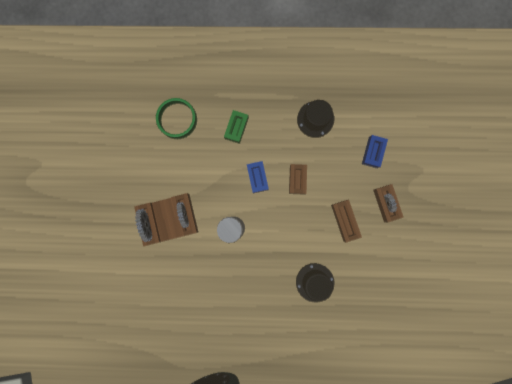

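Three brown stands are visible: the empty small one at top px (298,179), the large one at (346,221), and the medium one holding the small gear at (388,203). The blue and green ones are decoys. The rack is at (166,220). Next I'll fit exact poses from the silhouettes.

```bash
cat > h.py <<'E'
from rig import ctrl
import cv2,numpy as np
from scipy.optimize import minimize
def proj(p,X):
    X=np.asarray(X,float).reshape(-1,3)
    return cv2.projectPoints(X,np.array(p["rvec"],float),np.array(p["tvec"],float),np.array(p["K"],float),None)[0].reshape(-1,2)
def R2(a): return np.array([[np.cos(a),-np.sin(a)],[np.sin(a),np.cos(a)]])
def blockpts(x,y,a,L,W,H=.024):
    c=np.array([[sx*L/2,sy*W/2] for sx,sy in((1,1),(1,-1),(-1,-1),(-1,1))])@R2(a).T+[x,y]
    return np.vstack([np.c_[c,np.zeros(4)],np.c_[c,np.full(4,H)]])
def gearpts(x,y,a,r,zc,t=.01):
    th=np.linspace(0,2*np.pi,40)
    P=[]
    for s in(-t/2,t/2):
        xy=np.c_[r*np.cos(th),np.full(40,s)]@R2(a).T+[x,y]; P.append(np.c_[xy,zc+r*np.sin(th)])
    return np.vstack(P)
S=8
def render(p,hulls,shape,off):
    m=np.zeros(shape,np.uint8)
    for X in hulls:
        q=(proj(p,X)-off+.5)*S-.5
        cv2.fillConvexPoly(m,cv2.convexHull(np.round(q).astype(np.int32)),1)
    return m
def fit(obs,hullsf,x0,steps):
    # obs list of (pic,mask)
    D=[]
    for p,m in obs:
        ys,xs=np.nonzero(m);o=np.array([xs.min()-6,ys.min()-6]);e=np.array([xs.max()+7,ys.max()+7])
        mm=m[o[1]:e[1],o[0]:e[0]].astype(np.float32)
        D.append((p,mm,o))
    def cost(v):
        c=0
        for p,mm,o in D:
            r=render(p,hullsf(v*steps+x0),(mm.shape[0]*S,mm.shape[1]*S),o).astype(np.float32)
            r=cv2.resize(r,(mm.shape[1],mm.shape[0]),interpolation=cv2.INTER_AREA)
            c+=np.abs(r-mm).sum()/mm.sum()
        return c
    best=None
    n=len(x0)
    for k in range(3):
        s0=np.zeros(n) if best is None else best.x
        sim=np.vstack([s0]+[s0+np.eye(n)[i]*(1 if k%2==0 else -1) for i in range(n)])
        b=minimize(cost,s0,method="Nelder-Mead",options=dict(initial_simplex=sim,xatol=.01,fatol=1e-4))
        if best is None or b.fun<best.fun: best=b
    return best.x*steps+x0,best.fun
def omask(t,p,near,rad=25):
    u=proj(p,near)[0]
    for d in ctrl.outline_of(t,p):
        ys,xs=np.nonzero(d["pixels"])
        if len(xs) and np.hypot(xs.mean()-u[0],ys.mean()-u[1])<rad: return d["pixels"],d["confidence"]
    return None,0
E
python3 - <<'E'
from h import *
pics=[ctrl.camera("top"),ctrl.camera("scene")]
jobs={"stand_small":((.588,-.1),(.064,.036),None),"stand_large":((.497,-.209),(.086,.036),None),"stand_medium":((.537,-.301),(.076,.036),("gear_small",.02,.026)),
}
for k,((x,y),(L,W),g) in jobs.items():
    for sel in ([0],[1],[0,1]):
        obs=[]
        for i in sel:
            m,c=omask(k,pics[i],[x,y,.012])
            if m is None: print(k,i,"none");continue
            m=m.copy()
            if g:
                m2,c2=omask(g[0],pics[i],[x,y,.03])
                if m2 is not None: m|=m2
            m=cv2.morphologyEx(m.astype(np.uint8),cv2.MORPH_CLOSE,np.ones((5,5)))
            obs.append((pics[i],m>0))
        if not obs: continue
        best=None
        for a in (-.3,.3,0):
            if g: f=lambda v:[blockpts(v[0],v[1],v[2],L,W),gearpts(v[0]+v[3]*np.cos(v[2]),v[1]+v[3]*np.sin(v[2]),v[2],g[1],g[2])];x0=np.array([x,y,a,0]);st=np.array([.004,.004,.15,.003])
            else: f=lambda v:[blockpts(v[0],v[1],v[2],L,W)];x0=np.array([x,y,a]);st=np.array([.004,.004,.15])
            r=fit(obs,f,x0,st)
            if best is None or r[1]<best[1]: best=r
        print(k,sel,np.round(best[0],4),round(best[1],3),[int(o[1].sum()) for o in obs])
# rack
for sel in ([0],[1],[0,1]):
    obs=[]
    for i in sel:
        m=np.zeros((384,512),bool)
        for t,q in(("rack",[.493,.19,.01]),("gear_medium",[.502,.147,.033]),("gear_large",[.48,.23,.041])):
            mm,c=omask(t,pics[i],q,30)
            if mm is not None:m|=mm
            else: print(t,i,"none")
        m=cv2.morphologyEx(m.astype(np.uint8),cv2.MORPH_CLOSE,np.ones((5,5)));obs.append((pics[i],m>0))
    def f(v):
        e=np.array([np.cos(v[2]),np.sin(v[2])]);n=np.array([-e[1],e[0]]);c=v[:2]
        gm=c-.042*n+v[3]*e;gl=c+.042*n+v[4]*e
        return [blockpts(*c,v[2],.09,.12),gearpts(*gm,v[2],.0275,.0335),gearpts(*gl,v[2],.035,.041)]
    r=fit(obs,f,np.array([.493,.19,.25,0,0]),np.array([.004,.004,.15,.003,.003]))
    v=r[0];e=np.array([np.cos(v[2]),np.sin(v[2])]);n=np.array([-e[1],e[0]])
    print("rack",sel,np.round(v,4),round(r[1],3),"gm",v[:2]-.042*n+v[3]*e,"gl",v[:2]+.042*n+v[4]*e)
p=ctrl.camera("wrist");cv2.imwrite("pics/w0.png",p["pixels"]);print(p["K"],p["rvec"],p["tvec"])
t=cv2.resize(pics[0]["pixels"][130:260,120:420],None,fx=2.6,fy=2.6,interpolation=cv2.INTER_CUBIC);cv2.imwrite("pics/t1.png",t)
E
```

```text
stand_small [0] [ 0.5878 -0.1039 -0.0107] 0.052 [501]
stand_small [1] [ 0.5868 -0.1055 -0.0245] 0.063 [533]
stand_small [0, 1] [ 0.5877 -0.1047 -0.0013] 0.154 [501, 533]
stand_large [0] [ 0.4967 -0.2106  0.3185] 0.064 [798]
stand_large [1] [ 0.4973 -0.2111  0.335 ] 0.053 [725]
stand_large [0, 1] [ 0.4968 -0.2109  0.3238] 0.123 [798, 725]
stand_medium [0] [ 5.368e-01 -3.001e-01  2.784e-01  5.000e-04] 0.066 [688]
stand_medium [1] [ 0.5382 -0.3031  0.3029  0.0009] 0.053 [727]
stand_medium [0, 1] [ 0.5377 -0.302   0.2975 -0.001 ] 0.201 [688, 727]
gear_medium 0 none
rack [0] [0.493  0.1861 0.2561 0.0034 0.0009] 0.114 gm [0.50694381 0.14631267] gl [0.48323768 0.22693714]
rack [1] [ 0.4924  0.1827  0.2653  0.006  -0.0009] 0.058 gm [0.50918815 0.1437209 ] gl [0.48050455 0.22297312]
gear_medium 0 none
rack [0, 1] [ 0.4929  0.185   0.2582  0.0058 -0.0024] 0.193 gm [0.5092405  0.14587272] gl [0.47989576 0.2250032 ]
[[297.31863964   0.         255.42426785]
 [  0.         297.31863964 194.0441172 ]
 [  0.           0.           1.        ]] [-2.48688092  1.55296872  0.18629657] [-0.55066796 -0.02429032  0.39032711]
```

View pics/w0.png

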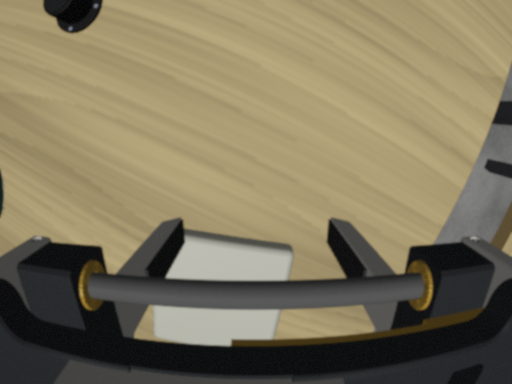

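View pics/t1.png

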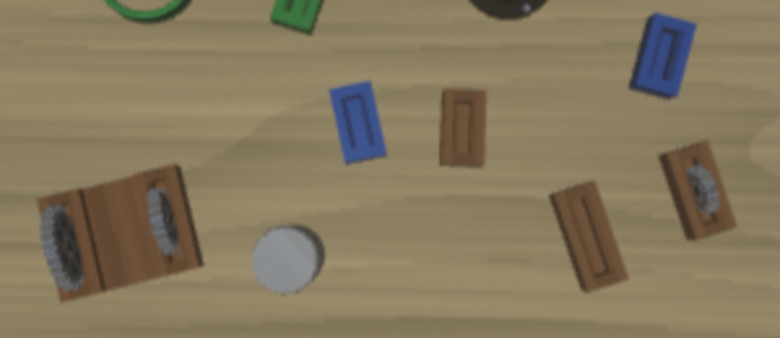

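```bash
cat > mv.py <<'E'
from h import *
def plan(x,y,z,a):
    """target tcp, slot yaw a -> tool-frame move from the present pose (cm, rad)"""
    s=ctrl.get_state();R=np.array(s["orientation"]);p=np.array(s["tcp_pos"])
    d=R.T@(np.array([x,y,z])-p)*100
    h=np.arctan2(R[1,2],R[0,2]); sp=(h-(a-np.pi/2)+np.pi/2)%np.pi-np.pi/2
    print("t %.2f tcp %s head %.3f F %s w %.4f | move tx %.2f ty %.2f tz %.2f spin %.3f tilt %s"%(s["t"],np.round(p,4),h,np.round(s["ft_force"],1),s["grip_width"],*d,sp,np.round(R[:2,0],4)))
def wproj(p,X):
    X=np.asarray(X,float).reshape(-1,1,3)
    return cv2.fisheye.projectPoints(X,np.array(p["rvec"],float).reshape(3,1),np.array(p["tvec"],float).reshape(3,1),np.array(p["K"],float),np.zeros(4))[0].reshape(-1,2)
E
python3 - <<'E'
from mv import *
plan(.538,-.302,.33,.298)
s=ctrl.get_state();R=np.array(s["orientation"]);t=np.array(s["tcp_pos"])
p=ctrl.camera("wrist");Rc=cv2.Rodrigues(np.array(p["rvec"]))[0];c=-Rc.T@p["tvec"]
print("cam in tool",R.T@(c-t),"axis",R.T@Rc[2]);print(wproj(p,[t+R@[.18,0,0],t+R@[.199,0,.047],t+R@[.199,0,-.047]]))
E
```

```text
t 2.75 tcp [ 0.2411 -0.4943  0.4047] head -1.117 F [-0.5  0.5  0.7] w 0.0935 | move tx 7.47 ty 35.12 tz -4.27 spin 0.156 tilt [ 0. -0.]
cam in tool [0.01938429 0.06951225 0.00034879] axis [ 9.71354410e-01 -2.37634137e-01  7.92511044e-04]
[[254.57103469 244.14705713]
 [326.02188656 231.79868941]
 [183.30201334 231.71257289]]
```

{"fn": "step_arm", "kwargs": {
  "moves": [
    [5,3,12,-1.5,0.05],
    [5,5,24,-3,0.1],
    [5,7.5,35.1,-4.3,0.156],
    [5,7.5,35.1,-4.3,0.156],
    [5,7.5,35.1,-4.3,0.156],
    [5,7.5,35.1,-4.3,0.156],
    [5,7.5,35.1,-4.3,0.156],
    [5,7.5,35.1,-4.3,0.156]
  ]
}}

```text
t: 3.8
tcp_pos: [0.5376, -0.302, 0.3297]
orientation: [[-0.001, 0.956, 0.294], [-0.001, 0.294, -0.956], [-1.0, -0.001, 0.0]]
ft_force: [0.5, 0.2, 0.1]
grip_width: 0.0498
```

```bash
cat >> mv.py <<'E'
def look(name):
    p=ctrl.camera("wrist");cv2.imwrite(f"pics/{name}.png",p["pixels"]);np.save(f"pics/{name}.npy",dict(p),allow_pickle=True);return p
def load(name): return np.load(f"pics/{name}.npy",allow_pickle=True).item()
def unproj(p,uv,z):
    """wrist pixel -> world point at height z"""
    q=cv2.fisheye.undistortPoints(np.array(uv,float).reshape(-1,1,2),np.array(p["K"],float),np.zeros(4)).reshape(-1,2)
    Rc=cv2.Rodrigues(np.array(p["rvec"],float))[0];c=-Rc.T@np.array(p["tvec"],float)
    d=np.c_[q,np.ones(len(q))]@Rc
    return c+d*((z-c[2])/d[:,2:])
E
python3 - <<'E'
from mv import *
plan(.538,-.302,.33,.298)
p=look("w1")
E
```

```text
t 3.80 tcp [ 0.5376 -0.302   0.3297] head -1.273 F [0.5 0.2 0.1] w 0.0498 | move tx -0.03 ty 0.04 tz 0.01 spin 0.000 tilt [-0.0006 -0.0005]
```

View pics/w1.png

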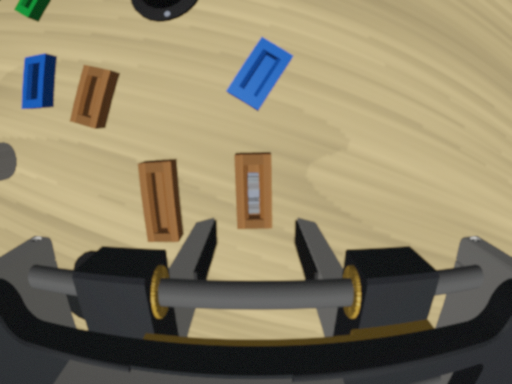

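The wrist view shows the medium stand at about (253,190) with the gear at (253,193), the large stand at (160,200) and the small stand at (95,97). I'll fit all three from this picture.

```bash
cat >> mv.py <<'E'
import h
def anyproj(p,X): return wproj(p,X) if p.get("fish") else _proj(p,X)
_proj=h.proj
h.proj=anyproj
def brown(p,near,rad=45,exclude=None):
    hsv=cv2.cvtColor(p["pixels"],cv2.COLOR_BGR2HSV);
    return hsv
E
python3 - <<'E'
from mv import *
p=load("w1")
hsv=cv2.cvtColor(p["pixels"],cv2.COLOR_BGR2HSV)
for u,v in((240,190),(145,200),(80,95),(300,130),(100,160),(253,193)):print(u,v,hsv[v,u],p["pixels"][v,u])
cv2.imwrite("pics/w1z.png",cv2.resize(p["pixels"][60:250,60:290],None,fx=3,fy=3,interpolation=cv2.INTER_CUBIC))
E
```

```text
240 190 [ 15 145 157] [ 68 112 157]
145 200 [ 15 145 156] [ 67 111 156]
80 95 [ 15 149 152] [ 63 107 152]
300 130 [ 22  79 190] [131 174 190]
100 160 [ 22  78 192] [133 176 192]
253 193 [110  27 171] [171 159 153]
```

View pics/w1z.png

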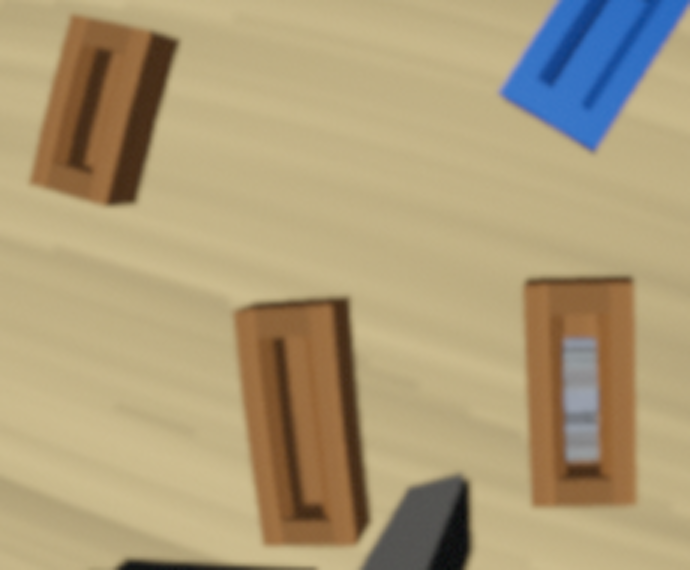

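```bash
cat >> mv.py <<'E'
def seg(p,uv,close=9):
    hsv=cv2.cvtColor(p["pixels"],cv2.COLOR_BGR2HSV)
    m=((hsv[...,0]<=18)&(hsv[...,1]>112)).astype(np.uint8)
    m=cv2.morphologyEx(m,cv2.MORPH_OPEN,np.ones((2,2)))
    n,l=cv2.connectedComponents(m)
    uv=np.round(uv).astype(int)
    w=l[uv[1]-12:uv[1]+13,uv[0]-12:uv[0]+13];k=np.bincount(w[w>0]).argmax()
    m=(l==k).astype(np.uint8)
    c=cv2.findContours(m,cv2.RETR_EXTERNAL,cv2.CHAIN_APPROX_NONE)[0]
    out=np.zeros_like(m);cv2.drawContours(out,c,-1,1,-1)
    return out>0
def fitblock(p,uv,x0,L,W):
    p["fish"]=True;m=seg(p,uv);best=None
    return fit([(p,m)],lambda v:[blockpts(v[0],v[1],v[2],L,W)],np.array(x0),np.array([.004,.004,.1])),m.sum()
E
python3 - <<'E'
from mv import *
p=load("w1")
for n,uv,x0,L in(("small",(95,97),(.588,-.104,-.02),.064),("large",(160,200),(.497,-.211,.325),.086),("medium",(253,190),(.5375,-.302,.295),.076)):
    print(n,fitblock(p,uv,x0,L,.036))
off=np.array([60,60])
g=unproj(p,off+np.array([[580,338],[582,461],[563,400],[600,400]])/3.,.045)
print(g)
# predicted gear
pts=gearpts(.5375,-.302,.295,.02,.026);print(wproj(p,pts).min(0),wproj(p,pts).max(0))
e=lambda t,z:[.5375+t*np.cos(.295),-.302+t*np.sin(.295),z]
print(wproj(p,[e(.02,.026),e(-.02,.026),e(0,.046),e(.015,.039),e(-.015,.039)]))
E
```

```text
small ((array([ 0.58708404, -0.10231363, -0.01686856]), np.float64(0.06164197996258736)), np.int64(2076))
large ((array([ 0.49626561, -0.20931929,  0.33377663]), np.float64(0.048053450882434845)), np.int64(2970))
medium ((array([ 0.53711275, -0.3015625 ,  0.32012727]), np.float64(0.0346970334649086)), np.int64(2688))
[[ 0.56047056 -0.29347268  0.045     ]
 [ 0.52356108 -0.30542175  0.045     ]
 [ 0.54055469 -0.29413026  0.045     ]
 [ 0.54388446 -0.30495284  0.045     ]]
[249.44029356 173.59550698] [260.35697733 214.25269862]
[[254.96820023 173.91329126]
 [254.8354555  213.34032035]
 [254.88092047 199.12464785]
 [254.94071907 181.61013576]
 [254.83735768 212.44143074]]
```

Run:
```python
from mv import *
plan(.5375,-.301,.2275,.31)
```

```text
t 3.85 tcp [ 0.5372 -0.3025  0.3301] head -1.274 F [-0.3  0.8  0.7] w 0.0497 | move tx 10.26 ty 0.08 tz -0.14 spin -0.013 tilt [ 0.     -0.0008]
```

{"fn": "step_arm", "kwargs": {
  "moves": [
    [4,5,0,-0.1,-0.01],
    [4,9,0.05,-0.14,-0.013],
    [4,10.2,0.05,-0.14,-0.013],
    [4,10.2,0.05,-0.14,-0.013],
    [1.8,10.2,0.05,-0.14,-0.013],
    [0.5,10.2,0.05,-0.14,-0.013],
    [0.5,10.2,0.05,-0.14,-0.013],
    [0.5,10.2,0.05,-0.14,-0.013]
  ]
}}

```text
t: 4.85
tcp_pos: [0.5375, -0.3009, 0.2289]
orientation: [[0.001, 0.952, 0.305], [-0.001, 0.305, -0.952], [-1.0, 0.001, 0.001]]
ft_force: [-0.5, 1.5, 2.5]
grip_width: 0.0096
```

Run:
```python
from mv import *
plan(.5375,-.301,.2275,.31)
p=look("w2")
```

```text
t 4.85 tcp [ 0.5375 -0.3009  0.2289] head -1.261 F [-0.5  1.5  2.5] w 0.0096 | move tx 0.14 ty 0.00 tz 0.01 spin 0.000 tilt [ 0.0009 -0.0011]
```

View pics/w2.png

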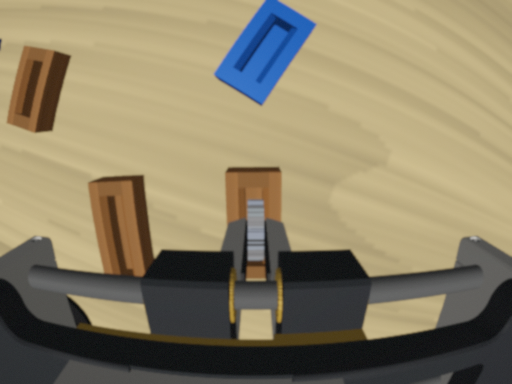

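Run:
```python
from mv import *
plan(.587,-.103,.30,-.018)
```

```text
t 4.90 tcp [ 0.5375 -0.301   0.2289] head -1.261 F [-0.7  1.   2.8] w 0.0094 | move tx -7.12 ty 10.76 tz -17.33 spin 0.328 tilt [ 0.001  -0.0011]
```

{"fn": "step_arm", "kwargs": {
  "moves": [
    [0.5,-1.5,0,0,0],
    [0.5,-4,0,0,0],
    [0.5,-7,0.5,-1,0],
    [0.5,-7.1,4,-6,0.1],
    [0.5,-7.1,7.5,-12,0.2],
    [0.5,-7.1,10.5,-17,0.328],
    [0.5,-7.1,10.8,-17.3,0.328],
    [0.5,-7.1,10.8,-17.3,0.328],
    [0.5,-7.1,10.8,-17.3,0.328]
  ]
}}

```text
t: 6.02
tcp_pos: [0.5872, -0.1046, 0.2999]
orientation: [[0.001, 1.0, -0.019], [-0.002, -0.019, -1.0], [-1.0, 0.001, 0.002]]
ft_force: [0.1, -1.7, 0.0]
grip_width: 0.0097
```

Run:
```python
from mv import *
plan(.587,-.103,.30,-.018)
p=look("w3")
a=[.587,-.103,-.018]
print(fitblock(p,wproj(p,[[.60,-.103,.02]])[0],a,.064,.036))
cv2.imwrite("pics/w3z.png",cv2.resize(p["pixels"][100:300,130:380],None,fx=3,fy=3,interpolation=cv2.INTER_CUBIC))
```

```text
t 6.03 tcp [ 0.5872 -0.1046  0.2999] head -1.590 F [ 0.1 -1.7  0. ] w 0.0097 | move tx -0.01 ty -0.03 tz -0.16 spin -0.001 tilt [ 0.001  -0.0018]
((array([ 0.58552111, -0.10307431, -0.01698677]), np.float64(0.3941904306411743)), np.int64(1788))
```

View pics/w3z.png

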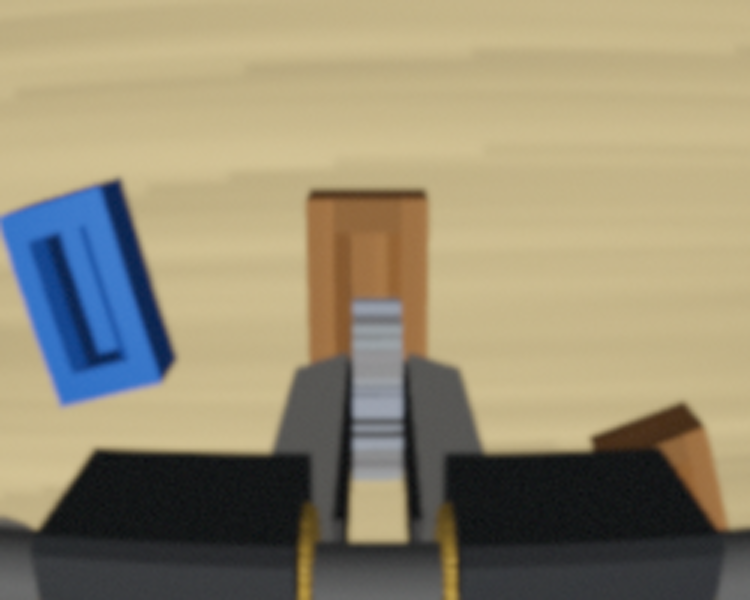

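Run:
```python
from mv import *
p=load("w3")
off=np.array([130,100])
print(unproj(p,off+np.array([[309,197],[425,197],[307,350],[427,350]])/3.,.024))
print(unproj(p,off+np.array([[309,191],[427,191]])/3.,.0))
# gear in hand: centre height = tcp .2999-.2289+.026
c=np.array([.5872,-.1046,.0970]);
q=wproj(p,gearpts(*c[:2],-.019,.02,c[2]));print((q.min(0)-off)*3,(q.max(0)-off)*3)
plan(.587,-.102,.2289,-.018)
```

```text
[[ 0.62024746 -0.08621991  0.024     ]
 [ 0.61958883 -0.11992871  0.024     ]
 [ 0.57365857 -0.08393494  0.024     ]
 [ 0.5729787  -0.12025884  0.024     ]]
[[ 0.61875211 -0.08444103  0.        ]
 [ 0.61802202 -0.12189543  0.        ]]
[349.10228819 301.82998306] [399.78830846 483.45127804]
t 6.08 tcp [ 0.5872 -0.1048  0.2999] head -1.590 F [-0.2 -0.4 -1.3] w 0.0095 | move tx 7.09 ty -0.03 tz -0.29 spin -0.002 tilt [ 0.0009 -0.0016]
```

{"fn": "step_arm", "kwargs": {
  "moves": [
    [0.5,0.5,-0.1,-0.27,0],
    [0.5,3,-0.1,-0.27,0],
    [0.5,5,-0.1,-0.27,0],
    [0.5,5.5,-0.1,-0.27,0],
    [0.5,5.8,-0.1,-0.27,0],
    [0.5,6.1,-0.1,-0.27,0]
  ]
}}

```text
t: 6.82
tcp_pos: [0.5866, -0.1024, 0.2397]
orientation: [[0.003, 1.0, -0.02], [-0.002, -0.02, -1.0], [-1.0, 0.003, 0.002]]
ft_force: [0.1, -0.4, -0.4]
grip_width: 0.0096
```

Run:
```python
from mv import *
plan(.5862,-.102,.2289,-.018)
p=look("w4")
cv2.imwrite("pics/w4z.png",cv2.resize(p["pixels"][100:300,130:380],None,fx=3,fy=3,interpolation=cv2.INTER_CUBIC))
```

```text
t 6.83 tcp [ 0.5866 -0.1024  0.2397] head -1.591 F [ 0.1 -0.4 -0.4] w 0.0096 | move tx 1.08 ty -0.05 tz -0.04 spin -0.002 tilt [ 0.0027 -0.0021]
```

View pics/w4z.png

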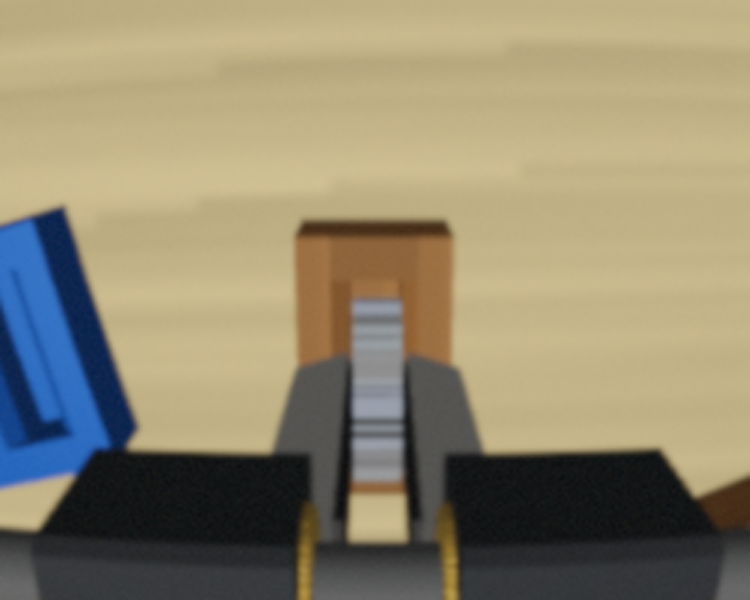

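{"fn": "step_arm", "kwargs": {
  "moves": [
    [0.5,0.2,-0.04,-0.07,0],
    [0.5,0.5,-0.04,-0.07,0],
    [0.5,0.8,-0.04,-0.07,0],
    [0.5,0.8,-0.04,-0.07,0]
  ]
}}

```text
t: 7.38
tcp_pos: [0.586, -0.1016, 0.2308]
orientation: [[0.001, 1.0, -0.02], [-0.002, -0.02, -1.0], [-1.0, 0.001, 0.002]]
ft_force: [0.1, -0.4, -0.7]
grip_width: 0.0096
```

{"fn": "step_arm", "kwargs": {
  "moves": [
    [0.5,0.15,0,0,0],
    [0.5,0.2,0,0,0],
    [0.5,0.22,0,0,0],
    [0.5,0.22,0,0,0]
  ]
}}

```text
t: 7.88
tcp_pos: [0.586, -0.1016, 0.2289]
orientation: [[0.001, 1.0, -0.02], [-0.002, -0.02, -1.0], [-1.0, 0.001, 0.002]]
ft_force: [-0.9, 0.5, 2.2]
grip_width: 0.0096
```

Run:
```python
from mv import *
plan(.5862,-.102,.2289,-.018)
p=look("w5")
cv2.imwrite("pics/w5z.png",cv2.resize(p["pixels"][100:300,130:380],None,fx=3,fy=3,interpolation=cv2.INTER_CUBIC))
```

```text
t 7.88 tcp [ 0.586  -0.1016  0.2289] head -1.591 F [-0.9  0.5  2.2] w 0.0096 | move tx 0.00 ty 0.02 tz 0.04 spin -0.002 tilt [ 0.0014 -0.0018]
```

View pics/w5z.png

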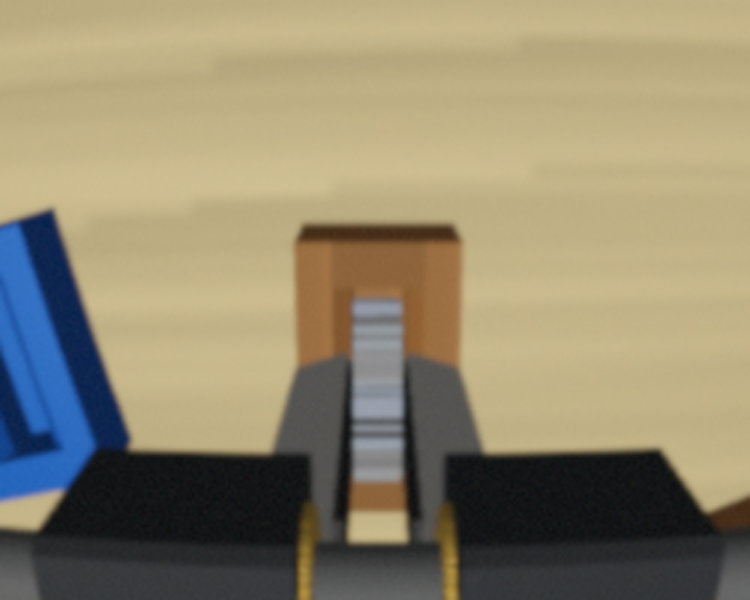

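{"fn": "step_arm", "kwargs": {
  "moves": [
    [1.5,0,0,0,0],
    [2.6,0,0,0,0],
    [2.6,0,0,0,0],
    [2.6,-2,0,0,0],
    [2.6,-5,0,0,0],
    [2.6,-10,0,0,0],
    [5,-13,0,0,0],
    [5,-13,0,0,0]
  ]
}}

```text
t: 8.93
tcp_pos: [0.5863, -0.1014, 0.3624]
orientation: [[0.008, 1.0, -0.02], [-0.004, -0.02, -1.0], [-1.0, 0.008, 0.003]]
ft_force: [0.9, -0.1, -0.2]
grip_width: 0.0423
```

Run:
```python
from mv import *
plan(.5,.15,.36,.26)
p=look("w6")
cv2.imwrite("pics/w6z.png",cv2.resize(p["pixels"][100:300,130:380],None,fx=3,fy=3,interpolation=cv2.INTER_CUBIC))
```

```text
t 8.93 tcp [ 0.5863 -0.1014  0.3624] head -1.591 F [ 0.9 -0.1 -0.2] w 0.0423 | move tx 0.07 ty -9.13 tz -24.97 spin -0.280 tilt [ 0.0082 -0.0036]
```

View pics/w6z.png

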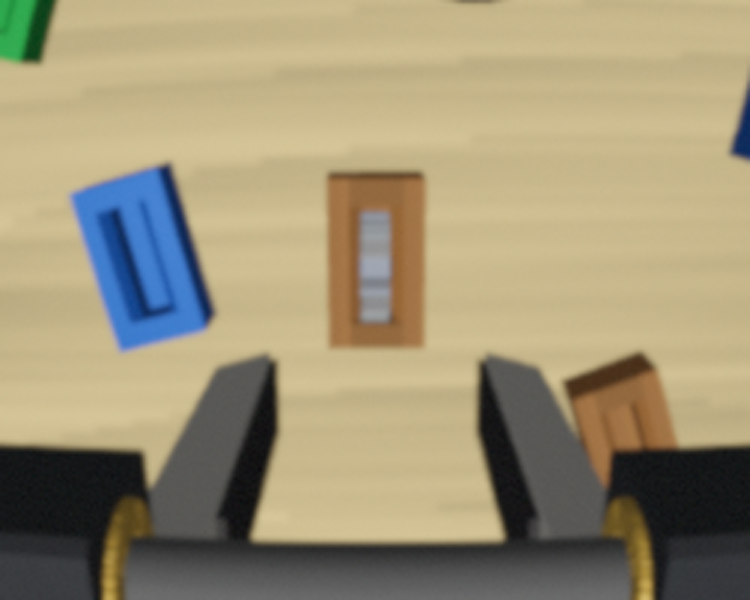

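The small gear is home in its stand. Next is the rack.

{"fn": "step_arm", "kwargs": {
  "moves": [
    [5,0,-2,-6,-0.07],
    [5,0,-4.5,-12,-0.14],
    [5,0,-7,-18,-0.21],
    [5,0,-9.1,-25,-0.28],
    [5,0,-9.1,-25,-0.28],
    [5,0,-9.1,-25,-0.28],
    [5,0,-9.1,-25,-0.28]
  ]
}}

```text
t: 9.85
tcp_pos: [0.5004, 0.1492, 0.3577]
orientation: [[0.002, 0.967, 0.255], [-0.003, 0.255, -0.967], [-1.0, 0.001, 0.004]]
ft_force: [-0.1, -1.3, -0.4]
grip_width: 0.05
```

Run:
```python
from mv import *
plan(.5,.15,.36,.26)
p=look("w7")
for z in(.0335,):
  print(wproj(p,[[.507,.146,.033],[.481,.226,.041]]))
cv2.imwrite("pics/w7z.png",cv2.resize(p["pixels"][100:300,100:350],None,fx=3,fy=3,interpolation=cv2.INTER_CUBIC))
```

```text
t 9.85 tcp [0.5004 0.1492 0.3577] head -1.313 F [-0.1 -1.3 -0.4] w 0.0500 | move tx -0.23 ty -0.02 tz -0.09 spin -0.002 tilt [ 0.0021 -0.0035]
[[258.37303276 184.49552135]
 [178.33348016 190.69073035]]
```

View pics/w7z.png

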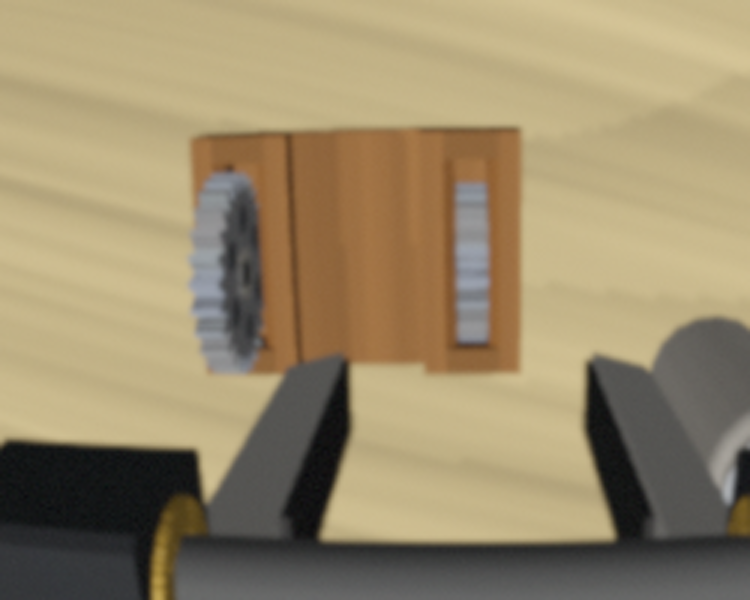

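```bash
cat >> mv.py <<'E'
def fitgear(p,bb,x0,a,r,zc):
    """bb=(umin,umax,vmin,vmax) px"""
    from scipy.optimize import least_squares
    def f(v):
        q=wproj(p,gearpts(v[0],v[1],a,r,zc));lo,hi=q.min(0),q.max(0)
        return [lo[0]+hi[0]-bb[0]-bb[1],lo[1]+hi[1]-bb[2]-bb[3]]
    s=least_squares(f,x0,diff_step=1e-3);q=wproj(p,gearpts(s.x[0],s.x[1],a,r,zc));print("gear",np.round(s.x,4),q.min(0),q.max(0),"seen",bb);return s.x
E
python3 - <<'E'
from mv import *
p=load("w7")
b=np.array([455,488,181,345])/3+100
x=fitgear(p,b,[.505,.146],.258,.0275,.0335)
plan(*x,.230,.258)
E
```

```text
gear [0.5034 0.1467] [251.9468175  161.47766573] [262.38651583 213.8556676 ] seen [251.66666667 262.66666667 160.33333333 215.        ]
t 9.90 tcp [0.5005 0.149  0.358 ] head -1.313 F [-0.1  0.4  0.2] w 0.0500 | move tx 12.80 ty 0.20 tz 0.25 spin -0.000 tilt [ 0.0025 -0.0032]
```

{"fn": "step_arm", "kwargs": {
  "moves": [
    [4,5,0.2,0.25,0],
    [4,9,0.2,0.25,0],
    [4,12,0.2,0.25,0],
    [4,12.7,0.2,0.25,0],
    [4,12.7,0.2,0.25,0],
    [2,12.7,0.2,0.25,0],
    [0.5,12.7,0.2,0.25,0],
    [0.5,12.7,0.2,0.25,0],
    [0.5,12.7,0.2,0.25,0]
  ]
}}

```text
t: 11.02
tcp_pos: [0.5035, 0.1469, 0.2317]
orientation: [[0.004, 0.967, 0.255], [-0.003, 0.255, -0.967], [-1.0, 0.003, 0.003]]
ft_force: [0.5, 1.2, 1.8]
grip_width: 0.0098
```

Run:
```python
from mv import *
plan(.5371,-.3015,.36,.315)
p=look("w8")
cv2.imwrite("pics/w8z.png",cv2.resize(p["pixels"][100:300,130:380],None,fx=3,fy=3,interpolation=cv2.INTER_CUBIC))
```

```text
t 11.03 tcp [0.5035 0.1469 0.2317] head -1.313 F [0.5 1.2 1.8] w 0.0098 | move tx -12.71 ty -8.16 tz 44.26 spin -0.057 tilt [ 0.0036 -0.0025]
```

View pics/w8z.png

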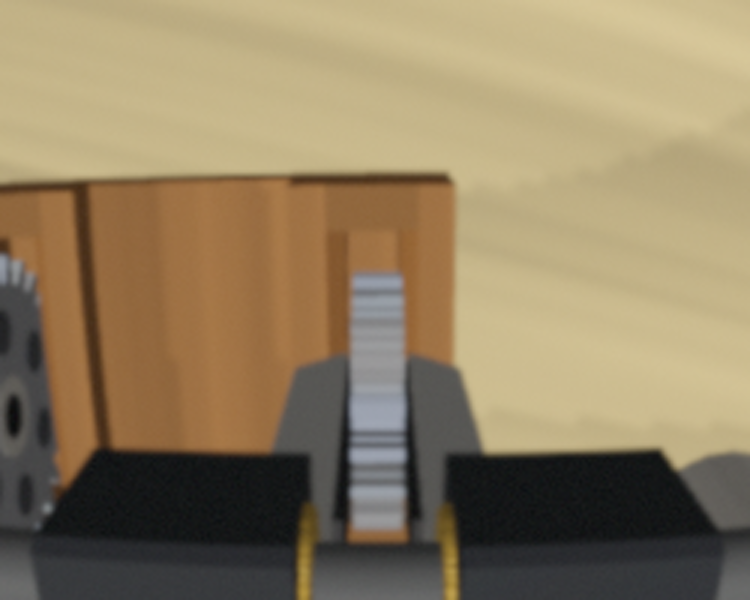

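Run:
```python
from mv import *
p=load("w8")
b=np.array([350,407,272,530])/3+np.array([130,130,100,100])
x=fitgear(p,b,[.5035,.147],.258,.0275,.0335)
d=x-np.array([.5035,.1469]);print("along",d@[.967,.255],"z",d@[.255,-.967])
```

```text
gear [0.504  0.1457] [247.10494492 191.00441734] [265.22838841 276.32891599] seen [246.66666667 265.66666667 190.66666667 276.66666667]
along 0.00018240851728154684 z 0.0012772064829805712
```

{"fn": "step_arm", "kwargs": {
  "moves": [
    [0.5,-2,0,0,0],
    [0.5,-6,0,0,0],
    [0.5,-11,0,0,0],
    [0.5,-14,-0.3,2,0],
    [0.5,-14,-1.5,8,0],
    [0.5,-14,-2.5,14,0],
    [0.5,-14,-3.5,20,0],
    [0.5,-14,-4.7,26,0],
    [0.5,-14,-5.8,32,-0.05],
    [0.5,-14,-7,38,-0.05]
  ]
}}

```text
t: 12.32
tcp_pos: [0.532, -0.2399, 0.3719]
orientation: [[0.002, 0.953, 0.303], [-0.002, 0.303, -0.953], [-1.0, 0.002, 0.002]]
ft_force: [1.5, -0.1, -1.1]
grip_width: 0.0098
```

Run:
```python
from mv import *
plan(.5371,-.3015,.32,.315)
```

```text
t 12.32 tcp [ 0.532  -0.2399  0.3719] head -1.263 F [ 1.5 -0.1 -1.1] w 0.0098 | move tx 5.20 ty -1.39 tz 6.01 spin -0.007 tilt [ 0.0024 -0.0018]
```

{"fn": "step_arm", "kwargs": {
  "moves": [
    [0.5,1,-0.8,4,-0.007],
    [0.5,4,-1.39,6,-0.007],
    [0.5,6,-1.39,6,-0.007],
    [0.5,6,-1.39,6,-0.007],
    [0.5,6,-1.39,6,-0.007]
  ]
}}

```text
t: 12.95
tcp_pos: [0.5373, -0.3012, 0.3125]
orientation: [[0.003, 0.951, 0.31], [-0.002, 0.31, -0.951], [-1.0, 0.002, 0.003]]
ft_force: [0.5, 0.6, -2.0]
grip_width: 0.0096
```

Run:
```python
from mv import *
plan(.5371,-.3015,.232,.315)
p=look("w9")
cv2.imwrite("pics/w9z.png",cv2.resize(p["pixels"][100:300,130:380],None,fx=3,fy=3,interpolation=cv2.INTER_CUBIC))
```

```text
t 12.95 tcp [ 0.5373 -0.3012  0.3125] head -1.255 F [ 0.5  0.6 -2. ] w 0.0096 | move tx 8.05 ty -0.04 tz -0.00 spin 0.001 tilt [ 0.0029 -0.0022]
```

View pics/w9z.png

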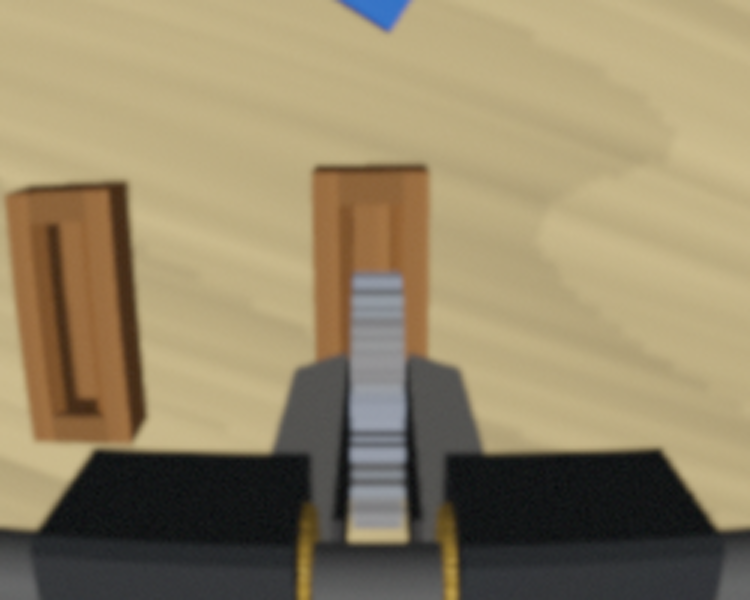

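{"fn": "step_arm", "kwargs": {
  "moves": [
    [0.5,1,-0.04,-0.13,-0.01],
    [0.5,4,-0.04,-0.13,-0.01],
    [0.5,5.5,-0.04,-0.13,-0.01],
    [0.5,6,-0.04,-0.13,-0.01],
    [0.5,6.1,-0.04,-0.13,-0.01],
    [0.5,6.1,-0.04,-0.13,-0.01]
  ]
}}

```text
t: 13.75
tcp_pos: [0.5372, -0.3005, 0.2534]
orientation: [[0.006, 0.947, 0.32], [-0.004, 0.32, -0.947], [-1.0, 0.004, 0.006]]
ft_force: [0.7, -0.1, -1.8]
grip_width: 0.0101
```

Run:
```python
from mv import *
plan(.5371,-.3015,.232,.315)
p=look("w10")
cv2.imwrite("pics/w10z.png",cv2.resize(p["pixels"][100:300,130:380],None,fx=3,fy=3,interpolation=cv2.INTER_CUBIC))
```

```text
t 13.75 tcp [ 0.5372 -0.3005  0.2534] head -1.245 F [ 0.7 -0.1 -1.8] w 0.0101 | move tx 2.14 ty -0.05 tz 0.08 spin 0.011 tilt [ 0.0057 -0.0042]
```

View pics/w10z.png

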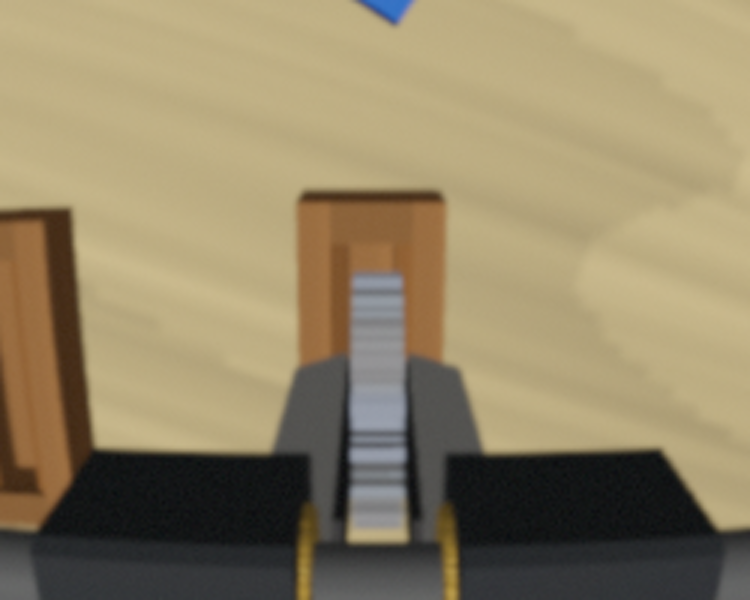

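Run:
```python
from mv import *
p=load("w10")
u=unproj(p,np.array([[371.5,200]])/3+[130,100],.024)[0]
u0=unproj(p,np.array([[371.5,192]])/3+[130,100],.0)[0]
e=np.array([np.cos(.32),np.sin(.32)])
for q in(u,u0): print(q, (q[:2]-[.5372,-.3005])@e)
b=np.array([350,407,272,528])/3+np.array([130,130,100,100])
x=fitgear(p,b,[.537,-.301],.32,.0275,.0335+.2534-.2317)
print((x-[.5372,-.3005])@e)
```

```text
[ 0.57450442 -0.28842069  0.024     ] 0.03921042825488563
[ 0.57325155 -0.28886952  0.        ] 0.03787996605221424
gear [ 0.5383 -0.3019] [247.08678508 190.63469708] [265.24654825 276.03196958] seen [246.66666667 265.66666667 190.66666667 276.        ]
0.0006133106421241449
```

{"fn": "step_arm", "kwargs": {
  "moves": [
    [0.5,0,0,-0.13,0],
    [0.5,0.3,0,-0.13,0],
    [0.5,0.7,0,-0.13,0],
    [0.5,1.1,0,-0.13,0],
    [0.5,1.4,0,-0.13,0]
  ]
}}

```text
t: 14.42
tcp_pos: [0.5367, -0.2992, 0.2388]
orientation: [[0.005, 0.947, 0.32], [-0.004, 0.32, -0.947], [-1.0, 0.004, 0.005]]
ft_force: [-0.0, 0.3, -1.7]
grip_width: 0.0096
```

{"fn": "step_arm", "kwargs": {
  "moves": [
    [0.5,0.3,0,0,0],
    [0.5,0.6,0,0,0],
    [0.5,0.7,0,0,0],
    [0.5,0.72,0,0,0]
  ]
}}

```text
t: 14.92
tcp_pos: [0.5368, -0.2993, 0.2318]
orientation: [[0.005, 0.947, 0.32], [-0.004, 0.32, -0.947], [-1.0, 0.004, 0.005]]
ft_force: [-0.8, 0.4, -0.5]
grip_width: 0.0099
```

Run:
```python
from mv import *
plan(.5371,-.2995,.2317,.315)
p=look("w11")
cv2.imwrite("pics/w11z.png",cv2.resize(p["pixels"][100:300,130:380],None,fx=3,fy=3,interpolation=cv2.INTER_CUBIC))
```

```text
t 14.93 tcp [ 0.5368 -0.2993  0.2318] head -1.245 F [-0.8  0.4 -0.5] w 0.0099 | move tx 0.01 ty 0.02 tz 0.03 spin 0.011 tilt [ 0.0052 -0.0038]
```

View pics/w11z.png

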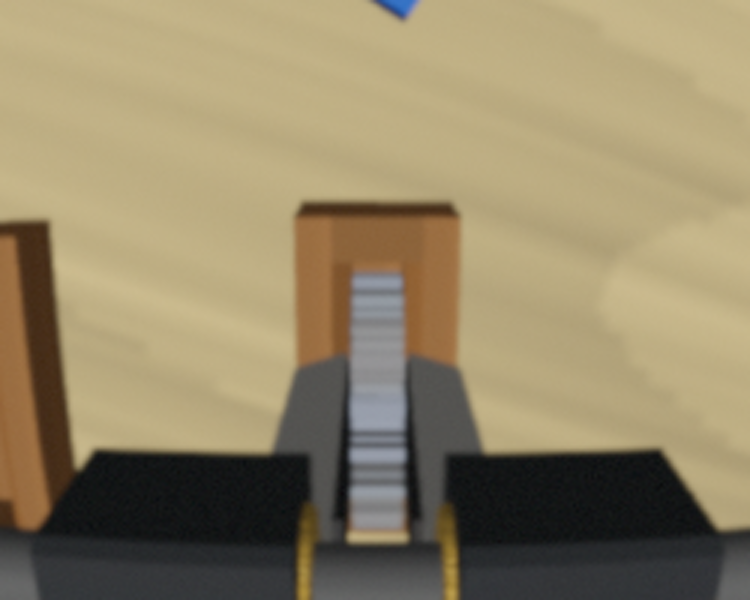

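Seated (block centre 377, gear 378). I'll release it and rise.

{"fn": "step_arm", "kwargs": {
  "moves": [
    [0.5,0.06,0,0,0],
    [1.5,0.06,0,0,0],
    [2.6,0.06,0,0,0],
    [2.6,0.06,0,0,0],
    [2.6,-2,0,0,0],
    [2.6,-6,0,0,0],
    [2.6,-11,0,0,0],
    [5,-14,0,0,0],
    [5,-14,0,0,0]
  ]
}}

```text
t: 16.1
tcp_pos: [0.5364, -0.2989, 0.3755]
orientation: [[0.011, 0.947, 0.32], [-0.008, 0.32, -0.947], [-1.0, 0.008, 0.011]]
ft_force: [-0.5, 0.1, 0.2]
grip_width: 0.0425
```

Run:
```python
from mv import *
plan(.482,.2265,.38,.258)
p=look("w12")
cv2.imwrite("pics/w12z.png",cv2.resize(p["pixels"][100:300,100:350],None,fx=3,fy=3,interpolation=cv2.INTER_CUBIC))
```

```text
t 16.10 tcp [ 0.5364 -0.2989  0.3755] head -1.245 F [-0.5  0.1  0.2] w 0.0425 | move tx -0.94 ty 11.67 tz -51.51 spin 0.068 tilt [ 0.0114 -0.0081]
```

View pics/w12z.png

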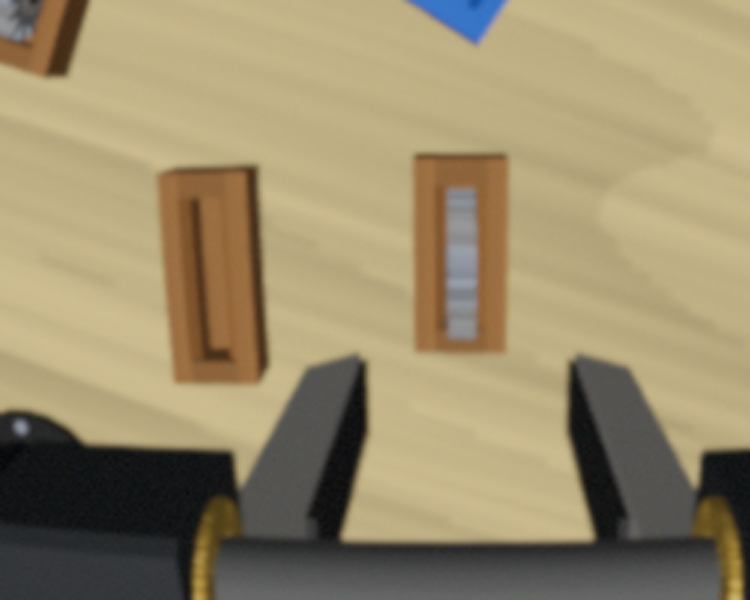

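{"fn": "step_arm", "kwargs": {
  "moves": [
    [5,-0.5,1.5,-6,0],
    [5,-0.9,3,-12,0],
    [5,-0.9,4.5,-18,0],
    [5,-0.9,6,-24,0],
    [5,-0.9,7.2,-30,0.05],
    [5,-0.9,8.6,-36,0.068],
    [5,-0.9,10,-42,0.068],
    [5,-0.9,11,-48,0.068],
    [5,-0.9,11.7,-51.5,0.068],
    [5,-0.9,11.7,-51.5,0.068]
  ]
}}

```text
t: 17.4
tcp_pos: [0.4811, 0.2286, 0.3753]
orientation: [[0.002, 0.966, 0.259], [-0.007, 0.259, -0.966], [-1.0, 0.0, 0.007]]
ft_force: [0.6, -0.4, -0.3]
grip_width: 0.05
```

Run:
```python
from mv import *
plan(.482,.2265,.36,.258)
```

```text
t 17.40 tcp [0.4811 0.2286 0.3753] head -1.309 F [ 0.6 -0.4 -0.3] w 0.0500 | move tx 1.53 ty 0.03 tz 0.21 spin 0.004 tilt [ 0.0022 -0.0068]
```

{"fn": "step_arm", "kwargs": {
  "moves": [
    [5,1.5,0.03,0.2,0],
    [5,1.5,0.03,0.2,0],
    [5,1.5,0.03,0.2,0]
  ]
}}

```text
t: 17.77
tcp_pos: [0.4823, 0.2255, 0.3596]
orientation: [[0.001, 0.966, 0.257], [-0.007, 0.257, -0.966], [-1.0, -0.001, 0.007]]
ft_force: [1.5, -0.3, 1.0]
grip_width: 0.05
```

Run:
```python
from mv import *
plan(.482,.2265,.36,.258)
p=look("w13")
cv2.imwrite("pics/w13z.png",cv2.resize(p["pixels"][100:300,130:380],None,fx=3,fy=3,interpolation=cv2.INTER_CUBIC))
```

```text
t 17.77 tcp [0.4823 0.2255 0.3596] head -1.311 F [ 1.5 -0.3  1. ] w 0.0500 | move tx -0.04 ty 0.00 tz -0.10 spin 0.002 tilt [ 0.001  -0.0074]
```

View pics/w13z.png

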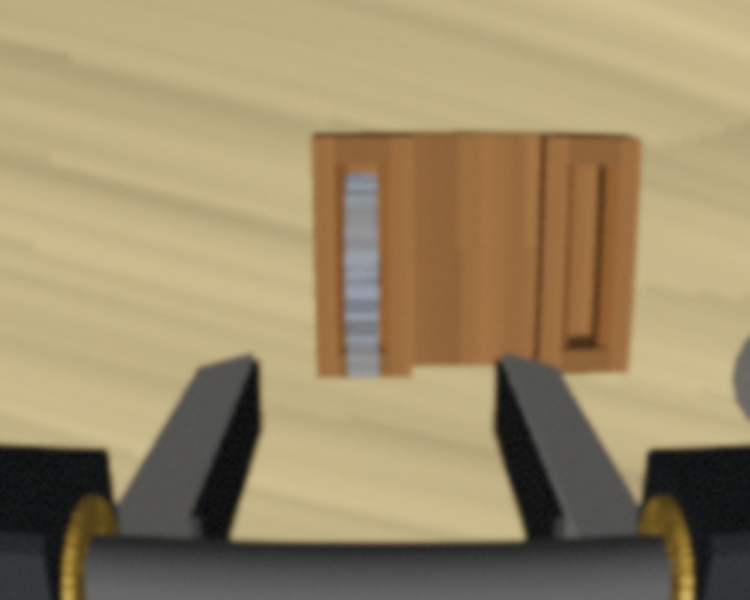

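Run:
```python
from mv import *
p=load("w13")
b=np.array([344,381,170,378])/3+np.array([130,130,100,100])
x=fitgear(p,b,[.482,.2265],.258,.035,.041)
plan(*x,.236,.258)
```

```text
gear [0.4808 0.2269] [245.37621116 157.44278242] [256.2904555  225.22388425] seen [244.66666667 257.         156.66666667 226.        ]
t 17.82 tcp [0.4823 0.2257 0.3602] head -1.310 F [ 0.8 -0.2  0.7] w 0.0498 | move tx 12.42 ty -0.11 tz -0.25 spin 0.002 tilt [ 0.0021 -0.0069]
```

{"fn": "step_arm", "kwargs": {
  "moves": [
    [4,4,-0.1,-0.33,0],
    [4,8,-0.1,-0.33,0],
    [4,11.5,-0.1,-0.33,0],
    [4,12.5,-0.1,-0.33,0],
    [4,12.5,-0.1,-0.33,0],
    [2,12.5,-0.1,-0.33,0],
    [0.5,12.5,-0.1,-0.33,0],
    [0.5,12.5,-0.1,-0.33,0],
    [0.5,12.5,-0.1,-0.33,0]
  ]
}}

```text
t: 18.95
tcp_pos: [0.4808, 0.2283, 0.2359]
orientation: [[0.003, 0.966, 0.258], [-0.005, 0.258, -0.966], [-1.0, 0.002, 0.006]]
ft_force: [-0.4, 1.2, 2.4]
grip_width: 0.0098
```

Run:
```python
from mv import *
plan(.4963,-.209,.34,.333)
p=look("w14")
cv2.imwrite("pics/w14z.png",cv2.resize(p["pixels"][100:300,130:380],None,fx=3,fy=3,interpolation=cv2.INTER_CUBIC))
```

```text
t 18.95 tcp [0.4808 0.2283 0.2359] head -1.310 F [-0.4  1.2  2.4] w 0.0098 | move tx -10.19 ty -9.76 tz 42.71 spin -0.072 tilt [ 0.0031 -0.0049]
```

View pics/w14z.png

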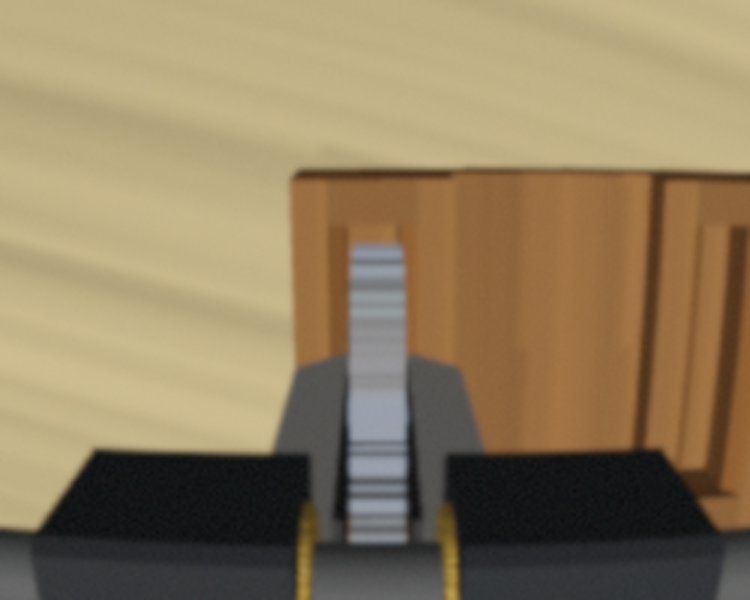

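{"fn": "step_arm", "kwargs": {
  "moves": [
    [0.5,-2,0,0,0],
    [0.5,-6,0,0,0],
    [0.5,-11,0,0,0],
    [0.5,-15,0,0,0],
    [0.5,-15.5,-1,4,0],
    [0.5,-15.5,-2.3,10,0],
    [0.5,-15.5,-3.7,16,0],
    [0.5,-15.5,-5,22,-0.03],
    [0.5,-15.5,-6.4,28,-0.06],
    [0.5,-15.5,-7.8,34,-0.072]
  ]
}}

```text
t: 20.25
tcp_pos: [0.4921, -0.1216, 0.3917]
orientation: [[0.001, 0.945, 0.327], [-0.005, 0.327, -0.945], [-1.0, -0.0, 0.005]]
ft_force: [0.9, -0.7, -2.8]
grip_width: 0.0095
```

Run:
```python
from mv import *
plan(.4963,-.209,.32,.333)
```

```text
t 20.25 tcp [ 0.4921 -0.1216  0.3917] head -1.238 F [ 0.9 -0.7 -2.8] w 0.0095 | move tx 7.22 ty -2.45 tz 8.36 spin 0.000 tilt [ 0.0014 -0.005 ]
```

{"fn": "step_arm", "kwargs": {
  "moves": [
    [0.5,0.5,-1.2,4,0],
    [0.5,2,-2.4,8,0],
    [0.5,6,-2.4,8.3,0],
    [0.5,7.2,-2.4,8.3,0],
    [0.5,7.2,-2.4,8.3,0]
  ]
}}

```text
t: 20.88
tcp_pos: [0.4963, -0.2077, 0.3188]
orientation: [[-0.002, 0.945, 0.327], [-0.003, 0.327, -0.945], [-1.0, -0.003, 0.003]]
ft_force: [1.0, 0.6, -2.8]
grip_width: 0.0098
```

Run:
```python
from mv import *
plan(.4963,-.209,.236,.333)
p=look("w15")
cv2.imwrite("pics/w15z.png",cv2.resize(p["pixels"][100:300,130:380],None,fx=3,fy=3,interpolation=cv2.INTER_CUBIC))
```

```text
t 20.88 tcp [ 0.4963 -0.2077  0.3188] head -1.237 F [ 1.   0.6 -2.8] w 0.0098 | move tx 8.28 ty -0.02 tz 0.10 spin 0.001 tilt [-0.0019 -0.0034]
```

View pics/w15z.png

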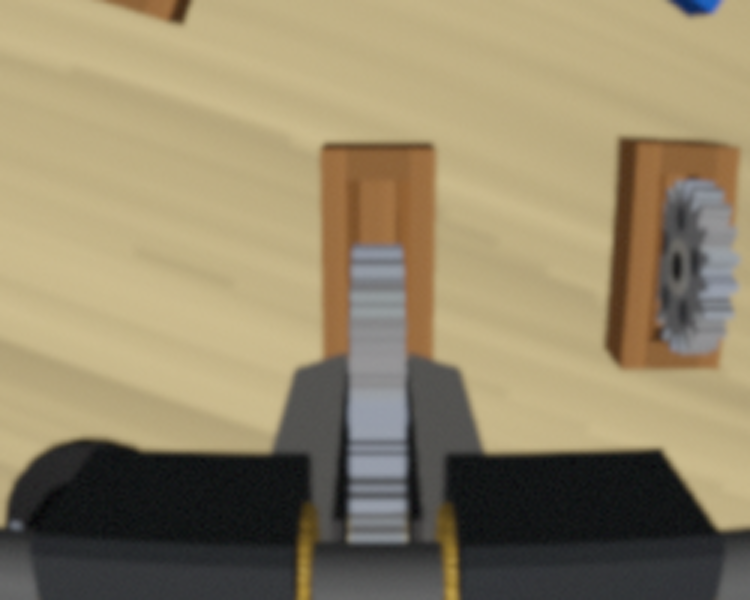

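```bash
cat > al.py <<'E'
from mv import *
import sys
n,row,row0,col,r0,r1,L,r,zc=sys.argv[1],*map(float,sys.argv[2:])
p=load(n);s=ctrl.get_state();R=np.array(s["orientation"]);t=np.array(s["tcp_pos"]);a=np.arctan2(R[1,1],R[0,1]);e=R[:2,1]
for rr,z in((row,.024),(row0,0)):
    q=unproj(p,np.array([[col,rr]])/3+[130,100],z)[0];print("stand centre along",(q[:2]-t[:2])@e-L/2)
b=np.array([349,408,r0,r1])/3+np.array([130,130,100,100])
x=fitgear(p,b,t[:2],a,r,zc+t[2]);print("gear along",(x-t[:2])@e)
E
python3 al.py w15 150 144 378 243 545 .086 .035 -.1949
python3 al.py w14 180 173 378 243 545 .086 .035 -.1949 | tail -1
```

```text
stand centre along 9.692356527063462e-06
stand centre along -0.00023634714645410365
gear [ 0.4991 -0.208 ] [246.30924645 175.10029864] [266.02408688 287.56636802] seen [246.33333333 266.         181.         281.66666667]
gear along 0.00213300672726221
gear along 0.16258765566840475
```

Run:
```python
from mv import *
p=load("w15");t=np.array([.4963,-.2077,.3188]);e=np.array([.945,.327])
for al in(-.003,-.002,-.001,0,.001):
    q=wproj(p,gearpts(*(t[:2]+al*e),.333,.035,t[2]-.1949));print(al,(q.min(0)-[130,100])*3,(q.max(0)-[130,100])*3)
```

```text
-0.003 [342.76808924 250.08585447] [400.59231488 580.82796167]
-0.002 [342.69862505 245.36000496] [400.65360282 576.81991704]
-0.001 [342.62963749 240.62390917] [400.71459352 572.78849705]
0 [342.56114095 235.8778016 ] [400.77527609 568.73366279]
0.001 [342.49314991 231.12192002] [400.83563955 564.65537874]
```

{"fn": "step_arm", "kwargs": {
  "moves": [
    [0.5,1,0.1,0.02,0],
    [0.5,4,0.1,0.02,0],
    [0.5,5.5,0.1,0.02,0],
    [0.5,6,0.1,0.02,0],
    [0.5,6.1,0.1,0.02,0],
    [0.5,6.1,0.1,0.02,0]
  ]
}}

```text
t: 21.68
tcp_pos: [0.4981, -0.2081, 0.2605]
orientation: [[0.003, 0.945, 0.328], [-0.006, 0.328, -0.945], [-1.0, 0.001, 0.006]]
ft_force: [-0.2, 0.2, -3.0]
grip_width: 0.0097
```

Run:
```python
from mv import *
plan(.4963,-.209,.236,.333)
p=look("w16")
cv2.imwrite("pics/w16z.png",cv2.resize(p["pixels"][100:300,130:380],None,fx=3,fy=3,interpolation=cv2.INTER_CUBIC))
```

```text
t 21.68 tcp [ 0.4981 -0.2081  0.2605] head -1.237 F [-0.2  0.2 -3. ] w 0.0097 | move tx 2.45 ty -0.21 tz 0.01 spin 0.001 tilt [ 0.0028 -0.0059]
```

View pics/w16z.png

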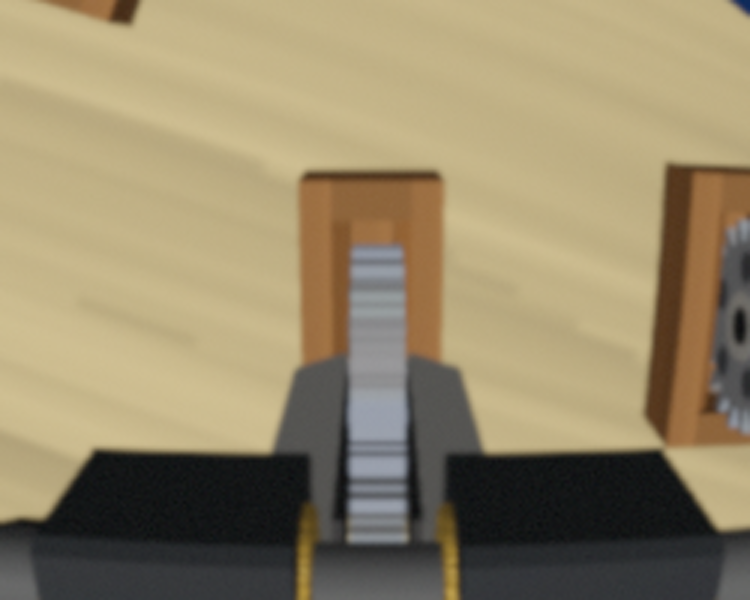

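```bash
python3 al.py w16 181 174 371 243 545 .086 .035 -.1949
python3 - <<'E'
from mv import *
p=load("w16");t=np.array([.4981,-.2081,.2605]);e=np.array([.945,.328])
for al in(-.003,-.002,-.001,0):
    q=wproj(p,gearpts(*(t[:2]+al*e),.333,.035,t[2]-.1949));print(al,(q.min(0)-[130,100])*3,(q.max(0)-[130,100])*3)
E
```

```text
stand centre along -0.0008495548520741011
stand centre along -0.001961235965687244
gear [ 0.5012 -0.2089] [246.41956793 175.62954876] [265.9137654 287.0371179] seen [246.33333333 266.         181.         281.66666667]
gear along 0.0026147052263401777
-0.003 [339.32140539 253.70354676] [397.06079229 583.93173662]
-0.002 [339.24653799 248.98391205] [397.11050871 579.92803821]
-0.001 [339.17225263 244.25403227] [397.15995965 575.90102431]
0 [339.09329748 239.51414087] [397.20913596 571.85065626]
```

{"fn": "step_arm", "kwargs": {
  "moves": [
    [0.5,0,-0.06,-0.13,0],
    [0.5,0.4,-0.06,-0.13,0],
    [0.5,0.8,-0.06,-0.13,0],
    [0.5,1.2,-0.06,-0.13,0],
    [0.5,1.5,-0.06,-0.13,0],
    [0.5,1.7,-0.06,-0.13,0]
  ]
}}

```text
t: 22.48
tcp_pos: [0.4972, -0.2071, 0.2432]
orientation: [[0.003, 0.945, 0.328], [-0.006, 0.328, -0.945], [-1.0, 0.001, 0.006]]
ft_force: [0.1, -0.6, -2.3]
grip_width: 0.0098
```

{"fn": "step_arm", "kwargs": {
  "moves": [
    [0.5,0.3,0,0,0],
    [0.5,0.6,0,0,0],
    [0.5,0.73,0,0,0],
    [0.5,0.75,0,0,0],
    [0.5,0.75,0,0,0]
  ]
}}

```text
t: 23.1
tcp_pos: [0.4971, -0.2071, 0.236]
orientation: [[0.002, 0.945, 0.328], [-0.006, 0.328, -0.945], [-1.0, 0.0, 0.006]]
ft_force: [-2.0, 0.7, 0.8]
grip_width: 0.0101
```

Run:
```python
from mv import *
plan(.4972,-.207,.2359,.333)
p=look("w17")
cv2.imwrite("pics/w17z.png",cv2.resize(p["pixels"][100:300,130:380],None,fx=3,fy=3,interpolation=cv2.INTER_CUBIC))
```

```text
t 23.10 tcp [ 0.4971 -0.2071  0.236 ] head -1.237 F [-2.   0.7  0.8] w 0.0101 | move tx 0.01 ty 0.01 tz -0.01 spin 0.001 tilt [ 0.0023 -0.0057]
```

View pics/w17z.png

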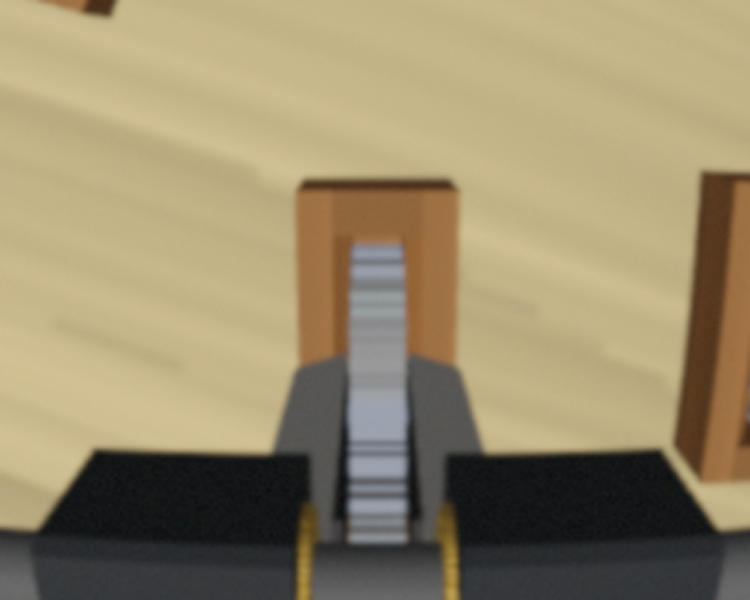

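{"fn": "step_arm", "kwargs": {
  "moves": [
    [0.5,0.06,0,0,0],
    [1.5,0.06,0,0,0],
    [2.6,0.06,0,0,0],
    [2.6,0.06,0,0,0],
    [2.6,-2,0,0,0],
    [2.6,-6,0,0,0],
    [2.6,-11,0,0,0],
    [5,-14,0,0,0],
    [5,-14,0,0,0]
  ]
}}

```text
t: 24.28
tcp_pos: [0.4972, -0.2066, 0.3792]
orientation: [[0.009, 0.945, 0.328], [-0.009, 0.328, -0.945], [-1.0, 0.005, 0.011]]
ft_force: [0.2, 0.6, 0.4]
grip_width: 0.0425
```

Run:
```python
from mv import *
plan(.4972,-.207,.2359,.333)
p=look("w18")
q=ctrl.camera("scene");cv2.imwrite("pics/s18.png",cv2.resize(q["pixels"][130:330,90:400],None,fx=2.5,fy=2.5,interpolation=cv2.INTER_CUBIC))
```

```text
t 24.27 tcp [ 0.4972 -0.2066  0.3792] head -1.237 F [0.2 0.6 0.4] w 0.0425 | move tx 14.33 ty -0.09 tz -0.12 spin 0.001 tilt [ 0.0085 -0.009 ]
```

View pics/w18.png

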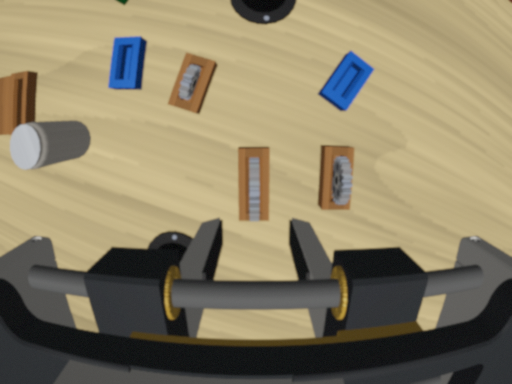

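View pics/s18.png

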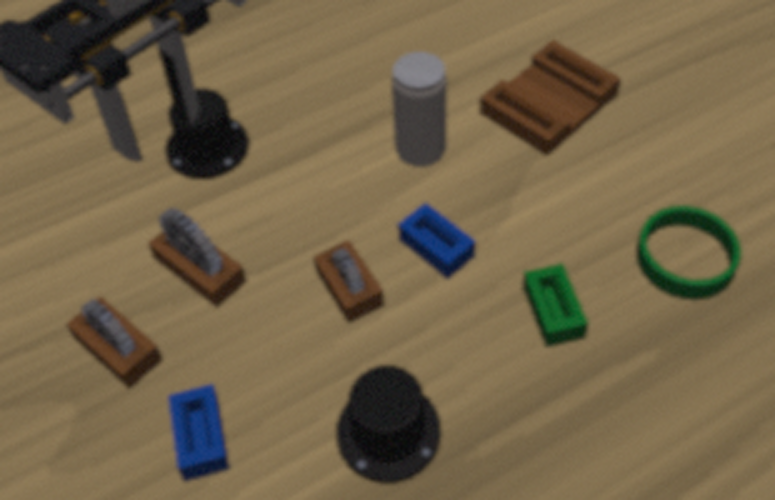

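All three gears stand in their own stands. I'll do one numeric check of height and centring, then hand in.

Run:
```python
from mv import *
ps={n:ctrl.camera(n) for n in("scene","wrist")}
for n,p in ps.items():
    for t in["gear_small","gear_medium","gear_large","can","shaker_near","shaker_far","tape"]:
        print(n,t,[(np.round(d["xyz"],3).tolist(),round(d["confidence"],2)) for d in ctrl.landmark_of(t,p)[:2]])
w=load("w18")
for nm,x,y,a,r,z in(("large",.4965,-.2085,.33,.035,.041),("medium",.5372,-.301,.318,.0275,.0335),("small",.587,-.1022,-.018,.02,.026)):
    q=wproj(w,gearpts(x,y,a,r,z));print(nm,q.min(0),q.max(0))
cv2.imwrite("pics/w18z.png",cv2.resize(w["pixels"][40:230,160:370],None,fx=3.5,fy=3.1,interpolation=cv2.INTER_CUBIC))
```

```text
scene gear_small [([0.585, -0.098, 0.026], 0.66)]
scene gear_medium [([0.536, -0.303, 0.033], 0.66), ([0.48, 0.037, 0.001], 0.38)]
scene gear_large [([0.497, -0.207, 0.044], 0.89)]
scene can [([0.476, 0.04, 0.001], 0.75)]
scene shaker_near [([0.36, -0.14, -0.001], 0.67)]
scene shaker_far [([0.727, -0.144, -0.003], 0.74), ([0.722, 0.174, 0.0], 0.52)]
scene tape [([0.721, 0.173, -0.003], 0.68)]
wrist gear_small [([0.588, -0.102, 0.027], 0.65)]
wrist gear_medium [([0.539, -0.299, 0.036], 0.77)]
wrist gear_large [([0.495, -0.209, 0.035], 0.71)]
wrist can [([0.476, 0.039, -0.0], 0.88), ([0.538, -0.299, 0.0], 0.44)]
wrist shaker_near [([0.363, -0.139, -0.0], 0.74)]
wrist shaker_far []
wrist tape []
large [248.00859673 157.47317558] [258.19851173 221.13218169]
medium [329.98971983 157.02621785] [352.16903244 204.86443328]
small [178.62526263  64.39455505] [200.79083798 100.19673222]
```

View pics/w18z.png

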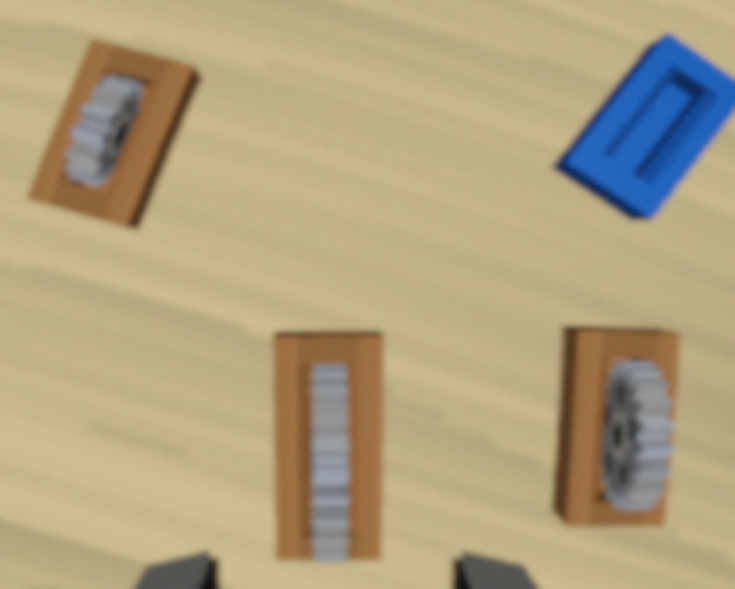

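```bash
python3 -c "
from rig import ctrl
print(ctrl.hand_in())"
```

```text
the job is handed in; nothing more can be done
None
```

All three gears are in their own brown stands: small first, out of the medium stand, then medium and large from the rack. Each was lowered to the slot floor, released, and the gripper was raised clear. I handed the job in at about 25 s of the 72 s allowed; no verdict is reported.

**Seating:** In the last wrist picture each gear's outline matched the outline expected for a fully home, centred gear to about 2 px. TCP heights at release matched the heights at pickup to within about 1 mm. The detection networks placed the gears within about 5 mm horizontally of the stand centres I fitted.

**Disagreements:**
- The networks' heights for the large gear were 44 mm and 35 mm, against 41 mm when home. That scatter is larger than their stated 4 mm, so I relied on the outline match instead.
- The cameras differed by 1–3 mm on where the stands were, so I lined up each gear using the wrist view.

**Bystanders:** In the final scene picture the can, both shakers and the tape read within about 5 mm of their starting readings. Measured wrist forces stayed at about 3 N or less.

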